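# Clip the amber glass slide onto the light stage and switch its lamp on

### The arm

A 6-joint arm with a two-finger parallel gripper is mounted at the origin on a cart in front of the work surface, level with it; the furniture and walls round the work are solid. World frame = base frame: x ahead of the robot, y to its left, z up, the work surface at z = 0. Lengths are in m, angles in rad, forces in N, time in s.
With the tool pointing down it reaches from about 0.25 to 0.775 m from the base axis. Payload 8.9 kg.
Tool frame: the origin (TCP) lies at the very end of the fingers, on their centre line; the grasp point (between the pads) lies 19 mm behind it; z points along the fingers, y is the line along which they close (so a half turn about z gives the same grasp; the last joint's range is limited). The gripper opens to 85 mm and grips with 20 to 120 N. Pads are 22 mm wide; open, the fingers measure 114 mm over their backs; the gripper's body (76 mm by 85 mm) begins 54 mm behind the grasp point. The pads swing forward as they close: fully open they stand 13 mm farther back than shut.
Start: joints at [1.066, 0.291, -0.153, 1.127, 0, 1.431], TCP at [0.188, 0.49, 0.231] pointing down, gripper open.
Joint ranges: [-2.52, 2.52], [-0.91, 1.74], [-1.3, 1.37], [-1.96, 2.02], [-1.52, 1.47], [-3.14, 3.14]. Speed limits (rad/s): [2.22, 2.22, 2.79, 3.14, 3.14, 3.14].

### API

Orientations are given as a unit quaternion [x, y, z, w].
In Python, from station import telemetry, grab_frame, arm, search_frame, mark_of gives the robot as it stands.
- The arm moves only by the tool jog_arm, never from a script. Its argument "rows" is a list of rows, each an object with "claw": the closure in counts, from 0 (fully open) to 255 (shut); "travel": the shift along the tool's x, y, z in m, a list of three; "twist": the turn about the tool's z in rad. In form: [{"claw": claw, "travel": [tx, ty, tz], "twist": twist}, ...]. A call has exactly 10 rows; each row is the pose to reach, as a shift and turn from the pose commanded when the call began, along the tool's axes at that moment; what a row does not reach only later rows make up. A row lasts 1/12 s, in which the tool goes at most 41.7 mm and 7.16 degrees, less where a joint would pass 70% of its speed; a pose out of reach is approached as far as the arm can. A call with a gripper value outside its range is refused whole. The fingers move at their own pace and stop on an object; "force" is the grip in N (left out, the last holds). Time passes only in rows, so rows that repeat a pose let the fingers close, or fill a call up. It gives the time, the measured TCP pose, the force, the opening and the grip force at its end, in the units of the state.
- telemetry.read_state(): the state, without advancing time (a new reading comes with each control period).
- grab_frame(name): name is "scene" or "side" or "wrist"; returns a dict with "frame" (384x512x3 uint8, red, green, blue), "mtx" (3x3 intrinsics, pixels), "T" (4x4, takes a point from camera to world coordinates); the wrist camera has in their place "tool_from_camera" (4x4, takes a point from camera to tool coordinates, whose origin is the TCP and whose axes are the flange's). Camera axes: x right, y down, z forward; pixel columns grow to the right and rows downward; lengths in m; the calibration is good to about 2 mm. The wrist camera is an equidistant fisheye: a pixel r from the principal point sees the ray r / f radians off the axis. A picture is of the moment at which its call begins: read the wrist's pose just before it. There is no depth.
- arm.hand_in(): hands the job in; it is judged then, once.
Trained networks look in a picture, given as the dict that the camera call returned (one of the last four; its "shot" number tells which), for a name from the list of things; names that differ only in an ending like _2 or _b are one class to them, and where a whole thing is asked for, a point or a joint stands for the part that bears it (a point fixed in the world has none). Each returns a list of dicts, best first, with "score" (0 to 1); they miss things now and then, are a little off and sometimes report something else, mostly with a low value. They report only what shows in the picture. A call takes as long as a camera call.
- search_frame(picture, label): "rect" ([left, top, width, height] in pixels, round what is visible of it).
- mark_of(picture, label): "xy" ([column, row] in pixels: a listed point, or the origin of a listed thing).
The state is a dict: "t": time; "joints": joint angles; "joint_velocities": joint speeds; "effort": joint torques, N m; "tcp_pos": TCP position; "eef_rot": TCP orientation; "wrist_force": force on the tool from outside, world axes, zero at the start; "ft_torque": the same for the moment, N m; "grip_width": opening from 0.0 (shut) to 1.0 (fully open); "grasp_force": force on a finger pad.
Only numpy, scipy, OpenCV 4.12 (cv2) and the standard library are available. Lean on these libraries where they do the work, as an engineer would, in place of code of your own. Each camera call takes 0.05 s, during which the arm holds its last target. There are 200 camera calls.

### The job

Load the amber glass slide onto the grey light stage: lay it at the open end of the stage and slide it, ramped nose first, between the guides and under the two sprung clips, which must ride up over its front rim, until it is fully home against the end stop and both clips have snapped down behind the rim onto the glass. Only then swing the red-tipped lamp lever fully over to its other end. Leave the green glass slide where it lies and do not knock over or shove the glassware around.

Things in the scene. Friction and masses are not known exactly. Their poses are not given: they have to be found in the camera images.
- amber_centre (a point): Amber glass slide in a light grey metal frame, loose, about 0.15 kg, lying flat. Frame 120 mm long (its x), 70 mm wide (y), side bars 7 mm high, glass top 4.5 mm above the underside. +x points to the nose, z up. This point: middle of the frame in length and width, 5 mm above its underside.
- amber_nose (a point): Front end of the amber slide, at its underside, 60 mm ahead of its middle. The raised front rim reaches from 44 to 60 mm ahead of the middle and is 9.5 mm high; its front slopes down as a 30 degree lead-in ramp to 2.5 mm, with a square bumper in the middle. Behind it the glass is lower.
- amber_tab (a point): Grip tab of the amber slide: upright grey plate with black ribs 12 mm thick (along the slide's x), 40 mm wide (y), top 45 mm above the slide's underside. This point: middle of the tab, 50 mm behind the slide's middle, 30 mm above its underside. Take it from above, fingers before and behind it.
- green_centre (a point): Green glass slide, same shape and frame as the amber one; not to be used. This point: its middle, 5 mm above its underside.
- stage: Fixed grey light stage with a white window, top 30 mm above the bench. Origin: on the bench under the slide's middle when home; +x is the feed direction, z up. Top from x = -140 (open end) to +105 mm, y = -55 to +55. At home the slide's axes lie along the stage's, its underside on the top.
- guides (a point): Midway between the front ends of the two straight guides, on the stage top, 5 mm before the stage origin in x. Guides: 8 mm high, 74 mm apart inside (2 mm play each side of a slide), stage x = -5 to +55 mm, with mouths flaring to about 91 mm apart at x = -33 mm.
- end_stop (a point): Foot of the black rubber end stop on the stage top, at stage x = +60 mm, y = 0; the block is 16 mm wide, 10 mm high. The slide's bumper meets it when home.
- clip_left_nose (a point): Underside of the left clip's round nose, at stage x = +36.5, y = +18 mm. Steel leaf on a pivot at x = +96.5 mm, 18 mm above the stage top, reaching back to a smooth nose 20 mm wide with an upturned lip to x = +25 mm. At rest 2.5 mm above the stage top, so the slide's ramp must push it up. Highest part 30 mm above the stage top.
- clip_right_nose (a point): The same for the right clip, at stage y = -18 mm.
- clip_left (a joint): Left clip, rad: 0 at rest (no slide), about 0.12 riding on the slide's rim, about 0.03 snapped down behind the rim on the glass. Sprung: about 2 N on the nose at rest, 3 N on the rim; pushing a slide under both takes roughly 5 to 10 N. The noses snap down in the last 2 to 3 mm before the end stop.
- clip_right (a joint): Right clip, as the left.
- lamp_lever_tip (a point): Middle of the lamp lever's red ball, 26 mm across, on a 10 mm rod. The lever turns about an axis along the stage's y through stage x = +45, y = -85 mm, 52 mm above the bench; the ball is 50 mm from it. Its grey block beside the stage is 70 mm (x) by 50 mm (y), top 55 mm above the bench.
- lamp_lever (a joint): Lamp lever, rad: 0 leans 29 degrees back (against the feed direction; off), 1.0 leans 29 degrees in the feed direction (on); stops at both ends. Stays where it is left; about 1.5 N at the ball moves it.
- rack: White test-tube rack with tubes, 200 mm long, 132 mm high; bystander. Origin: centre of its underside.
- bottle: Clear bottle with a dark blue cap, 69 mm across, 152 mm high; bystander. Origin: centre of its underside.
- cup: Open white-grey cup, 73 mm across, 90 mm high; bystander. Origin: centre of its underside.
- vial: Small plastic bottle, white cap, 37 mm across, 85 mm high; bystander. Origin: centre of its underside.

How it is judged:
On the way, in this order (a step that is already met when the one before it is completed fails the run):
1. the amber slide is home against the end stop with both clips snapped down on the glass, the lamp lever still off (x of amber_centre in the frame of stage between -0.004 and 0.004 m and y of amber_centre in the frame of stage between -0.006 and 0.006 m and z of amber_centre in the frame of stage between 0.03 and 0.04 m and x of amber_tab in the frame of stage below -0.04 m and angle between the x axis of amber_centre and the x axis of stage, either way round below 0.12 rad and angle between amber_centre's own z axis and vertical below 0.06 rad and value of joint clip_left between 0.012 and 0.075 rad and value of joint clip_right between 0.012 and 0.075 rad and value of joint lamp_lever below 0.5 rad), for 0.2 s.
2. the lamp lever is swung fully over (value of joint lamp_lever above 0.88 rad), for 0.2 s.
At the end, for the whole second after the job is handed in: The amber slide lies flat on the stage with its middle within 4 mm of home along the feed direction and 6 mm across, nose towards the end stop, in line within 0.12 rad, at rest; both clips are snapped down on the glass behind its rim (0.012 to 0.075 rad); the lamp lever is past 0.88 rad (x of amber_centre in the frame of stage between -0.004 and 0.004 m and y of amber_centre in the frame of stage between -0.006 and 0.006 m and z of amber_centre in the frame of stage between 0.03 and 0.04 m and x of amber_tab in the frame of stage below -0.04 m and angle between the x axis of amber_centre and the x axis of stage, either way round below 0.12 rad and angle between amber_centre's own z axis and vertical below 0.06 rad and value of joint clip_left between 0.012 and 0.075 rad and value of joint clip_right between 0.012 and 0.075 rad and value of joint lamp_lever above 0.88 rad and linear speed of amber below 0.02 m/s); the robot touches nothing.
It fails at once if the green slide is moved more than 30 mm (distance of green_centre from where it was at the start of the episode above 0.03 m).
It fails at once if a bottle, cup, vial or the tube rack is pushed more than 50 mm or knocked over (distance of any of rack, bottle, cup, vial from where it was at the start of the episode above 0.05 m or angle between any of rack, bottle, cup, vial's own z axis and vertical above 0.5 rad).
It also fails if it takes over 53 s, if anything falls off the work surface, if the arm or the gripper's body presses on something with over 40 N, if the wrist force passes 120 N, or if a joint passes its speed limit or range.

## Working session

There is one attempt and no reset: what is moved stays moved. The work goes in short steps, Python scripts to look and compute and a tool call to move; the robot and the scene stay as the last step left them, time stands still between calls to the robot, and variables do not carry over. Pictures are saved under pics/ and viewed, at most 14 in all, crops included, and the job is handed in when it is done.

Besides the shell and the picture viewer there is one more tool, called as name([rows], argument=value, ...), one row to a line, values as JSON. jog_arm: Moves the arm, as the interface text tells. Its arguments: {"type":"object","properties":{"rows":{"type":"array"},"force":{"type":"number"}},"required":["rows"]}

```bash
mkdir -p pics
cat > h.py <<'E'
import numpy as np, cv2
from station import telemetry, grab_frame, arm, search_frame, mark_of
from scipy.spatial.transform import Rotation as R
def ray(p,xy):
    d=np.linalg.inv(p["mtx"])@[xy[0],xy[1],1]
    return p["T"][:3,3],p["T"][:3,:3]@d
def atz(p,xy,z):
    o,d=ray(p,xy); return o+d*(z-o[2])/d[2]
def tri(rs):
    A=np.zeros((3,3));b=np.zeros(3)
    for o,d in rs:
        d=d/np.linalg.norm(d);P=np.eye(3)-np.outer(d,d);A+=P;b+=P@o
    x=np.linalg.solve(A,b)
    return x,max(np.linalg.norm(np.cross(d/np.linalg.norm(d),x-o)) for o,d in rs)
def wray(p,s,xy):
    K=np.array(p["mtx"]);u=(xy[0]-K[0,2])/K[0,0];v=(xy[1]-K[1,2])/K[1,1];r=np.hypot(u,v)
    k=np.sin(r)/r if r>1e-9 else 1
    T=np.array(p["tool_from_camera"]);Rw=R.from_quat(s["eef_rot"]).as_matrix()
    return np.array(s["tcp_pos"])+Rw@T[:3,3],Rw@T[:3,:3]@[u*k,v*k,np.cos(r)]
def save(p,n,s=1.5,crop=None):
    f=p["frame"]
    if crop: l,t,w,h=crop; f=f[t:t+h,l:l+w]
    cv2.imwrite(f"pics/{n}.png",cv2.resize(f[:,:,::-1],None,fx=s,fy=s,interpolation=cv2.INTER_CUBIC))
E
python3 - <<'E'
from h import *
s=telemetry.read_state();print(s["t"],s["tcp_pos"],s["eef_rot"],s["grip_width"])
P={n:grab_frame(n) for n in("scene","side")}
H=dict(amber_centre=.005,amber_nose=0,amber_tab=.03,green_centre=.005,stage=0,guides=.03,end_stop=.03,clip_left_nose=.0325,clip_right_nose=.0325,lamp_lever_tip=.096,rack=0,bottle=0,cup=0,vial=0)
for l,z in H.items():
    rs=[];o=[]
    for n,p in P.items():
        m=mark_of(p,l)
        if m:
            o.append((n,np.round(m[0]["xy"]),round(m[0]["score"],2),np.round(atz(p,m[0]["xy"],z),3)))
            rs.append(ray(p,m[0]["xy"]))
    print(l,*o)
    if len(rs)==2: x,e=tri(rs);print("   tri",x.round(4),round(e,4))
for n,p in P.items(): save(p,n)
E
```

```text
0.0 [0.18756595 0.48987974 0.23074042] [ 1.81865716e-01  9.83323157e-01 -6.23455237e-04 -2.05547830e-04] 0.9962616307987319
amber_centre ('scene', array([166., 196.]), 0.97, array([0.566, 0.164, 0.005])) ('side', array([207., 169.]), 0.59, array([0.588, 0.195, 0.005]))
   tri [0.5717 0.1672 0.0116] 0.0094
amber_nose ('scene', array([187., 194.]), 0.83, array([0.61 , 0.115, 0.   ]))
amber_tab ('scene', array([150., 185.]), 0.84, array([0.567, 0.221, 0.03 ])) ('side', array([200., 160.]), 0.79, array([0.576, 0.221, 0.03 ]))
   tri [0.581  0.2349 0.0206] 0.0023
green_centre ('scene', array([146., 219.]), 0.96, array([0.446, 0.143, 0.005])) ('side', array([174., 184.]), 0.92, array([0.449, 0.153, 0.005]))
   tri [0.4436 0.1391 0.011 ] 0.0021
stage ('scene', array([262., 239.]), 0.9, array([ 0.516, -0.198,  0.   ])) ('side', array([243., 232.]), 0.64, array([ 0.518, -0.191,  0.   ]))
   tri [ 0.5127 -0.2002  0.0058] 0.0017
guides ('scene', array([263., 229.]), 0.91, array([ 0.524, -0.198,  0.03 ])) ('side', array([242., 222.]), 0.83, array([ 0.516, -0.188,  0.03 ]))
   tri [ 0.5061 -0.207
[... 823 characters left out ...]
 0.65, array([ 0.57 , -0.529,  0.   ])) ('side', array([340., 303.]), 0.58, array([ 0.575, -0.532,  0.   ]))
   tri [ 0.5782 -0.528  -0.0065] 0.0011
bottle ('scene', array([338., 218.]), 0.67, array([ 0.689, -0.358,  0.   ])) ('side', array([329., 243.]), 0.74, array([ 0.689, -0.352,  0.   ]))
   tri [ 0.6823 -0.3594  0.0064] 0.001
cup ('scene', array([368., 293.]), 0.69, array([ 0.451, -0.502,  0.   ])) ('side', array([294., 310.]), 0.84, array([ 0.472, -0.498,  0.   ]))
   tri [ 0.4684 -0.4981 -0.0085] 0.0079
vial ('scene', array([238., 191.]), 0.74, array([ 0.689, -0.026,  0.   ])) ('side', array([267., 188.]), 0.79, array([ 0.703, -0.019,  0.   ]))
   tri [ 0.7018 -0.0188 -0.0046] 0.0045
```

View pics/scene.png

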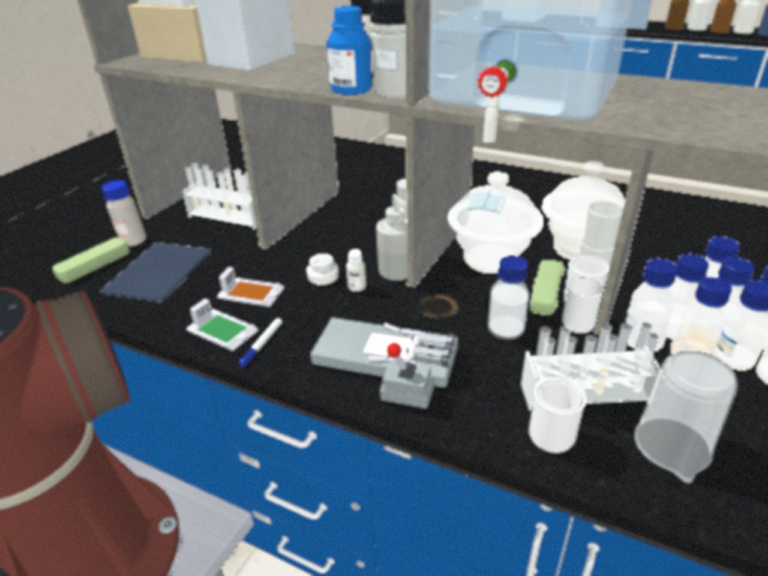

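View pics/side.png

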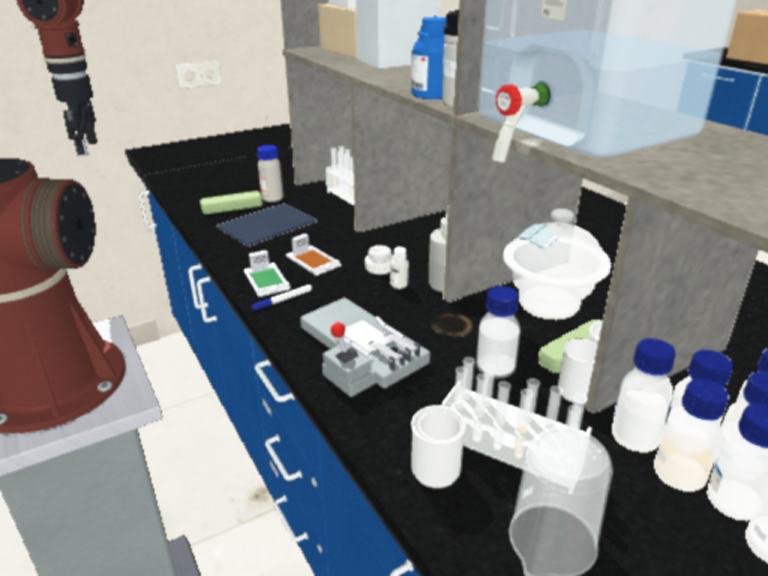

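Both pictures show the amber slide at about (262,291) in the scene and (313,260) in the side view, tab on the left and nose toward the stage. The stage is at (385,350), with its open end on the left and the clips on the right. The red ball is at (394,350). I'll move the wrist over the amber slide.

jog_arm([
  {"claw": 0, "travel": [-0.42, -0.12, 0.03], "twist": -0.68},
  {"claw": 0, "travel": [-0.42, -0.12, 0.03], "twist": -0.68},
  {"claw": 0, "travel": [-0.42, -0.12, 0.03], "twist": -0.68},
  {"claw": 0, "travel": [-0.42, -0.12, 0.03], "twist": -0.68},
  {"claw": 0, "travel": [-0.42, -0.12, 0.03], "twist": -0.68},
  {"claw": 0, "travel": [-0.42, -0.12, 0.03], "twist": -0.68},
  {"claw": 0, "travel": [-0.42, -0.12, 0.03], "twist": -0.68},
  {"claw": 0, "travel": [-0.42, -0.12, 0.03], "twist": -0.68},
  {"claw": 0, "travel": [-0.42, -0.12, 0.03], "twist": -0.68},
  {"claw": 0, "travel": [-0.42, -0.12, 0.03], "twist": -0.68},
])

```text
t: 2.33
tcp_pos: [0.4994, 0.256, 0.2047]
eef_rot: [-0.156, 0.988, 0.0, 0.0]
wrist_force: [0.1, 0.3, 1.0]
grip_width: 1.003
grasp_force: 0.0
```

```bash
cat >> h.py <<'E'
def look(H,name=None,crop=None,s=1.5):
    st=telemetry.read_state();p=grab_frame("wrist");out={}
    Rw=R.from_quat(st["eef_rot"]).as_matrix()
    print("t",round(st["t"],2),"tcp",np.round(st["tcp_pos"],4),"yaw_y",round(np.degrees(np.arctan2(Rw[1,1],Rw[0,1])),2),"g",round(st["grip_width"],3),"F",np.round(st["wrist_force"],1))
    for l,z in H.items():
        for m in mark_of(p,l)[:1]:
            o,d=wray(p,st,m["xy"]);out[l]=o+d*(z-o[2])/d[2]
            print(l,np.round(m["xy"],1),round(m["score"],2),out[l].round(4))
    if name: save(p,name,s,crop)
    return st,p,out
E
python3 - <<'E'
from h import *
st,p,o=look(dict(amber_centre=.005,amber_nose=0,amber_tab=.03,green_centre=.005,vial=0,guides=.03,end_stop=.03),"w1")
print(p["tool_from_camera"],p["mtx"])
E
```

```text
t 2.33 tcp [0.4994 0.256  0.2047] yaw_y 108.0 g 1.003 F [0.1 0.3 1. ]
amber_centre [166.  209.5] 0.77 [0.5787 0.1683 0.005 ]
amber_nose [122.7 204.2] 0.6 [0.5933 0.1076 0.    ]
amber_tab [203.9 219.6] 0.92 [0.5655 0.2193 0.03  ]
green_centre [171.2 103.7] 0.73 [0.4508 0.1416 0.005 ]
vial [ 40.4 233.6] 0.59 [ 0.691  -0.0298  0.    ]
[[ 4.52612430e-04 -9.59237643e-01 -2.82600316e-01  7.21707219e-02]
 [ 9.99999896e-01  4.47657380e-04  8.21038441e-05  8.41277820e-04]
 [ 4.77510193e-05 -2.82600324e-01  9.59237747e-01 -1.43415275e-01]
 [ 0.00000000e+00  0.00000000e+00  0.00000000e+00  1.00000000e+00]] [[297.31863964   0.         252.44446888]
 [  0.         297.31863964 194.82324517]
 [  0.           0.           1.        ]]
```

jog_arm([
  {"claw": 0, "travel": [-0.052, -0.055, 0.085], "twist": 0.07},
  {"claw": 0, "travel": [-0.052, -0.055, 0.085], "twist": 0.07},
  {"claw": 0, "travel": [-0.052, -0.055, 0.085], "twist": 0.07},
  {"claw": 0, "travel": [-0.052, -0.055, 0.085], "twist": 0.07},
  {"claw": 0, "travel": [-0.052, -0.055, 0.085], "twist": 0.07},
  {"claw": 0, "travel": [-0.052, -0.055, 0.085], "twist": 0.07},
  {"claw": 0, "travel": [-0.052, -0.055, 0.085], "twist": 0.07},
  {"claw": 0, "travel": [-0.052, -0.055, 0.085], "twist": 0.07},
  {"claw": 0, "travel": [-0.052, -0.055, 0.085], "twist": 0.07},
  {"claw": 0, "travel": [-0.052, -0.055, 0.085], "twist": 0.07},
])

```text
t: 3.57
tcp_pos: [0.5644, 0.2218, 0.1205]
eef_rot: [-0.122, 0.993, 0.0, 0.001]
wrist_force: [-0.4, -0.7, -0.7]
grip_width: 1.0
grasp_force: 0.0
```

Run:
```python
from h import *
st,p,o=look(dict(amber_centre=.005,amber_nose=0,amber_tab=.03,green_centre=.005),"w2")
```

```text
t 3.57 tcp [0.5644 0.2218 0.1205] yaw_y 104.03 g 1.0 F [-0.4 -0.7 -0.7]
amber_centre [195.1 188.2] 0.57 [0.5749 0.1713 0.005 ]
amber_nose [128.5 189.8] 0.66 [0.5942 0.1052 0.    ]
green_centre [192.5  48.6] 0.69 [0.4529 0.1413 0.005 ]
```

View pics/w2.png

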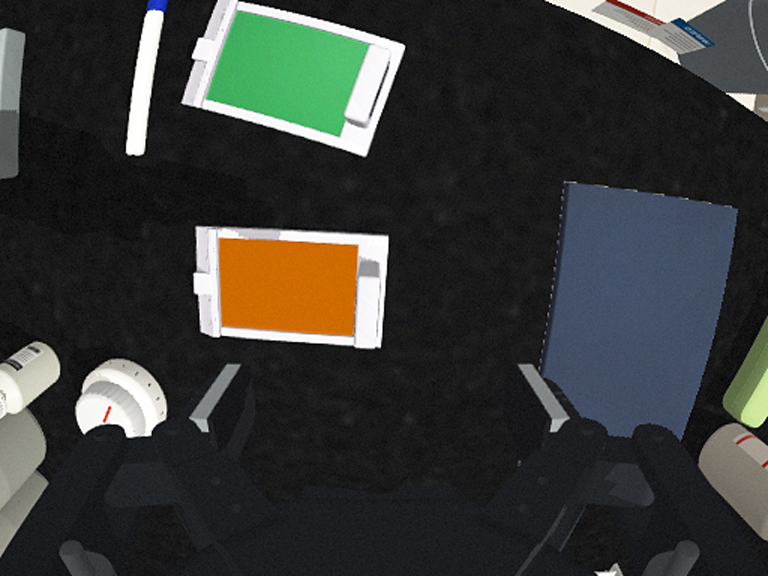

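The wrist view shows the amber slide with its nose left at (200,283) and tab at (369,312). It is nearly in line with the tool. I'll refine the pose from its edges.

Run:
```python
from h import *
st=telemetry.read_state();p=grab_frame("wrist")
f=p["frame"];hsv=cv2.cvtColor(f,cv2.COLOR_RGB2HSV)
m=cv2.inRange(hsv,(5,150,80),(20,255,255));m[:140]=0;m[240:]=0
c=max(cv2.findContours(m,0,1)[0],key=cv2.contourArea)[:,0]
def W(px,z): o,d=wray(p,st,px);return (o+d*(z-o[2])/d[2])[:2]
g=np.array([W(q,.0045) for q in c],np.float32)
r=cv2.minAreaRect(g*1000);print("glass",r)
for n,px,z in [("rear_up",(388,236),.007),("rear_low",(381,348),.007),("nose_up",(218,228),.0095),("nose_low",(216,337),.0095),("bump_l",(194,283),.005),("tabtop",(369,312),.045),("tab u",(369,277),.045),("tab l",(367,346),.045)]:
    print(n,W(np.array(px)/1.5,z).round(4))
```

```text
glass ((579.0136108398438, 166.92562866210938), (57.698753356933594, 85.91665649414062), 10.245611190795898)
rear_up [0.533  0.2199]
rear_low [0.6023 0.2331]
nose_up [0.5511 0.1198]
nose_low [0.6211 0.1285]
bump_l [0.5904 0.1075]
tabtop [0.568  0.2179]
tab u [0.5499 0.2135]
tab l [0.5869 0.2214]
```

jog_arm([
  {"claw": 0, "travel": [-0.003, -0.006, 0.03], "twist": 0.065},
  {"claw": 0, "travel": [-0.003, -0.006, 0.055], "twist": 0.065},
  {"claw": 0, "travel": [-0.003, -0.006, 0.08], "twist": 0.065},
  {"claw": 0, "travel": [-0.003, -0.006, 0.095], "twist": 0.065},
  {"claw": 0, "travel": [-0.003, -0.006, 0.104], "twist": 0.065},
  {"claw": 100, "travel": [-0.003, -0.006, 0.104], "twist": 0.065},
  {"claw": 160, "travel": [-0.003, -0.006, 0.104], "twist": 0.065},
  {"claw": 255, "travel": [-0.003, -0.006, 0.104], "twist": 0.065},
  {"claw": 255, "travel": [-0.003, -0.006, 0.104], "twist": 0.065},
  {"claw": 255, "travel": [-0.003, -0.006, 0.104], "twist": 0.065},
], force=40)

```text
t: 4.7
tcp_pos: [0.5696, 0.2164, 0.0168]
eef_rot: [-0.089, 0.996, 0.0, 0.001]
wrist_force: [-0.1, 0.0, -0.1]
grip_width: 0.296
grasp_force: 0.0
```

jog_arm([
  {"claw": 255, "travel": [0, 0, 0], "twist": 0},
  {"claw": 255, "travel": [0, 0, 0], "twist": 0},
  {"claw": 255, "travel": [0, 0, 0], "twist": 0},
  {"claw": 255, "travel": [0, 0, 0], "twist": 0},
  {"claw": 255, "travel": [0, 0, 0], "twist": 0},
  {"claw": 255, "travel": [0, 0, -0.01], "twist": 0},
  {"claw": 255, "travel": [0, 0, -0.03], "twist": 0},
  {"claw": 255, "travel": [0, 0, -0.055], "twist": 0},
  {"claw": 255, "travel": [0, 0, -0.08], "twist": 0},
  {"claw": 255, "travel": [0, 0, -0.08], "twist": 0},
])

```text
t: 5.53
tcp_pos: [0.5716, 0.217, 0.101]
eef_rot: [-0.09, 0.996, 0.001, 0.004]
wrist_force: [1.2, 0.3, -0.7]
grip_width: 0.129
grasp_force: 39.3
```

Run:
```python
from h import *
st,p,o=look(dict(amber_centre=.08,stage=0),"w3")
print(st["grasp_force"])
```

```text
t 5.53 tcp [0.5716 0.217  0.101 ] yaw_y 100.27 g 0.129 F [ 1.2  0.3 -0.7]
amber_centre [169.3 240.2] 0.74 [0.5866 0.1677 0.08  ]
39.31649386882782
```

View pics/w3.png

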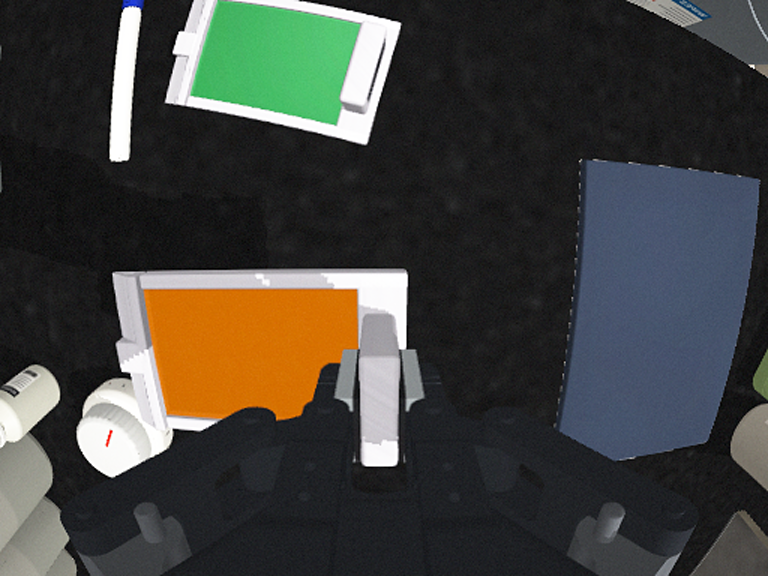

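The slide is gripped squarely by the tab (tab at (380,390), glass ahead of it). Next I carry it to a view of the stage.

jog_arm([
  {"claw": 255, "travel": [0.004, -0.02, -0.03], "twist": 0},
  {"claw": 255, "travel": [0.01, -0.05, -0.05], "twist": -0.01},
  {"claw": 255, "travel": [0.015, -0.085, -0.05], "twist": -0.02},
  {"claw": 255, "travel": [0.02, -0.12, -0.05], "twist": -0.04},
  {"claw": 255, "travel": [0.026, -0.155, -0.05], "twist": -0.05},
  {"claw": 255, "travel": [0.032, -0.19, -0.05], "twist": -0.06},
  {"claw": 255, "travel": [0.038, -0.225, -0.05], "twist": -0.07},
  {"claw": 255, "travel": [0.044, -0.255, -0.05], "twist": -0.08},
  {"claw": 255, "travel": [0.046, -0.273, -0.05], "twist": -0.08},
  {"claw": 255, "travel": [0.046, -0.273, -0.05], "twist": -0.08},
])

```text
t: 6.52
tcp_pos: [0.5714, -0.0642, 0.1443]
eef_rot: [-0.127, 0.992, -0.0, -0.001]
wrist_force: [0.2, 0.0, -1.7]
grip_width: 0.131
grasp_force: 39.7
```

Run:
```python
from h import *
st,p,o=look(dict(amber_centre=.13,amber_nose=.134,stage=0,guides=.03,end_stop=.03,clip_left_nose=.0325,clip_right_nose=.0325,lamp_lever_tip=.096,vial=0,bottle=0),"w4")
```

```text
t 6.52 tcp [ 0.5714 -0.0642  0.1443] yaw_y 104.63 g 0.131 F [ 0.2  0.  -1.7]
amber_centre [169.8 236.9] 0.64 [ 0.5841 -0.111   0.13  ]
amber_nose [ 82.9 234.6] 0.62 [ 0.5982 -0.1683  0.134 ]
stage [458.3 130.7] 0.63 [0.4494 0.1483 0.    ]
guides [124.  101.9] 0.69 [ 0.519  -0.1977  0.03  ]
end_stop [ 68.8 100.5] 0.84 [ 0.5271 -0.26    0.03  ]
clip_left_nose [ 87.1 117.7] 0.71 [ 0.5399 -0.2331  0.0325]
clip_right_nose [89.1 82.2] 0.63 [ 0.5064 -0.2381  0.0325]
bottle [ 15.6 210.9] 0.88 [ 0.6838 -0.358   0.    ]
```

View pics/w4.png

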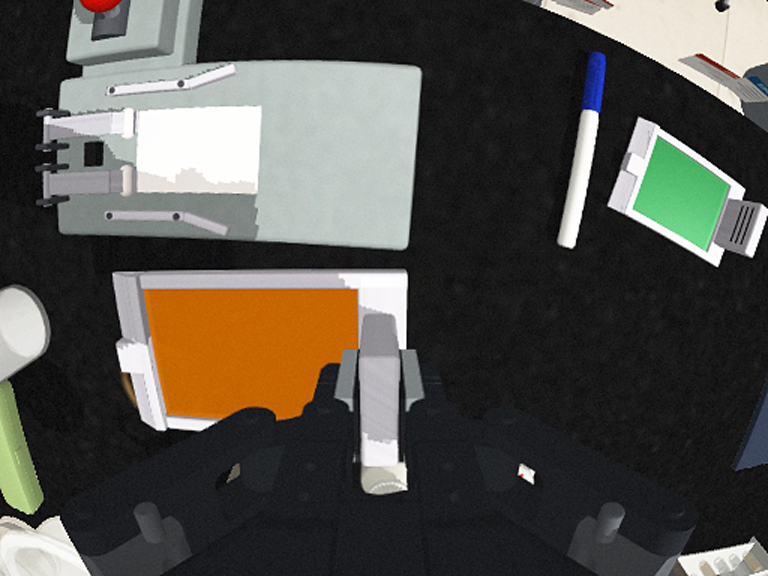

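The stage shows clearly: open end at x≈415, guide mouths at (234,70) and (227,232), clip noses at (130,122) and (128,180), end stop at (94,153). Fitting its pose from these.

Run:
```python
from h import *
from scipy.optimize import least_squares
st=telemetry.read_state();p=grab_frame("wrist")
def W(px,z): o,d=wray(p,st,np.array(px)/1.5);return (o+d*(z-o[2])/d[2])[:2]
L={"up1":(250,60),"up2":(400,66),"lo1":(80,234),"lo2":(390,249),"w1":(137,108),"w2":(261,107),"w3":(258,193),"w4":(136,193)}
Q={n:W(q,.03) for n,q in L.items()}
for n,q in Q.items(): print(n,q.round(4))
for a,b in(("up1","up2"),("lo1","lo2"),("w1","w2"),("w4","w3")):
    d=Q[a]-Q[b];print(a,b,np.degrees(np.arctan2(d[1],d[0])))
# model pts: px, stage xy, z
M=[((413,66),(-140,-53),.03),((404,249),(-140,53),.03),((250,60),(None,-55),.03),((80,234),(None,55),.03),((235,243),(None,55),.03),
 ((181,84),(-5,-39),.038),((177,215),(-5,39),.038),((94,153),(64,0),.036),((127,122),(36.5,-18),.036),((127,181),(36.5,18),.036)]
def res(v,full=False):
    c,s=np.cos(v[2]),np.sin(v[2]);r=[]
    for px,m,z in M:
        d=W(px,z)-v[:2];a=np.array([c*d[0]+s*d[1],-s*d[0]+c*d[1]])*1e3
        r+= [0 if m[0] is None else a[0]-m[0],a[1]-m[1]]
    return np.array(r)
f=least_squares(res,[.516,-.195,-1.3],loss="soft_l1");print(f.x[:2].round(4),np.degrees(f.x[2]));print(res(f.x).reshape(-1,2).round(1).tolist())
T=np.array([W(q,z) for q,z in (((146,281),.1353),((400,281),.1353))]);d=T[0]-T[1];print("slide upper bar yaw",np.degrees(np.arctan2(d[1],d[0])))
```

```text
up1 [ 0.4582 -0.1677]
up2 [ 0.4428 -0.0811]
lo1 [ 0.5886 -0.2681]
lo2 [ 0.5485 -0.0586]
w1 [ 0.4983 -0.2364]
w2 [ 0.485  -0.1534]
w3 [ 0.5353 -0.1429]
w4 [ 0.552  -0.2251]
up1 up2 -79.93441630888559
lo1 lo2 -79.17544703493382
w1 w2 -80.88322925300272
w4 w3 -78.45996607308045
[ 0.5198 -0.1991] -79.18234363134144
[[2.2, -1.2], [-0.9, 1.0], [0.0, 0.4], [0.0, -0.4], [0.0, 1.7], [2.8, -1.1], [2.3, 0.5], [-1.9, -0.3], [-0.4, -0.9], [-1.5, 0.6]]
slide upper bar yaw -75.31874993320277
```

jog_arm([
  {"claw": 255, "travel": [0.025, 0.011, 0], "twist": 0.02},
  {"claw": 255, "travel": [0.05, 0.022, 0], "twist": 0.05},
  {"claw": 255, "travel": [0.07, 0.032, 0.01], "twist": 0.07},
  {"claw": 255, "travel": [0.0735, 0.032, 0.03], "twist": 0.07},
  {"claw": 255, "travel": [0.0735, 0.032, 0.05], "twist": 0.07},
  {"claw": 255, "travel": [0.0735, 0.032, 0.065], "twist": 0.07},
  {"claw": 255, "travel": [0.0735, 0.032, 0.075], "twist": 0.07},
  {"claw": 255, "travel": [0.0735, 0.032, 0.08], "twist": 0.07},
  {"claw": 255, "travel": [0.0735, 0.032, 0.08], "twist": 0.07},
  {"claw": 255, "travel": [0.0735, 0.032, 0.08], "twist": 0.07},
])

```text
t: 7.95
tcp_pos: [0.4933, -0.0486, 0.066]
eef_rot: [-0.094, 0.996, -0.0, 0.0]
wrist_force: [-0.1, 0.1, -1.5]
grip_width: 0.13
grasp_force: 39.6
```

Run:
```python
from h import *
st,p,o=look(dict(amber_centre=.05,amber_nose=.046,guides=.03,end_stop=.03,clip_left_nose=.0325,clip_right_nose=.0325,lamp_lever_tip=.096),"w5")
```

```text
t 7.95 tcp [ 0.4933 -0.0486  0.066 ] yaw_y 100.84 g 0.13 F [-0.1  0.1 -1.5]
amber_centre [167.9 236.9] 0.68 [ 0.504  -0.0978  0.05  ]
amber_nose [ 83.2 234.9] 0.65 [ 0.519  -0.1599  0.046 ]
guides [ 55.2 214.4] 0.62 [ 0.5176 -0.1958  0.03  ]
end_stop [  1.5 212.3] 0.91 [ 0.5302 -0.2604  0.03  ]
clip_left_nose [ 21.1 230.5] 0.82 [ 0.5398 -0.234   0.0325]
clip_right_nose [ 13.3 193.7] 0.88 [ 0.5086 -0.2397  0.0325]
```

View pics/w5.png

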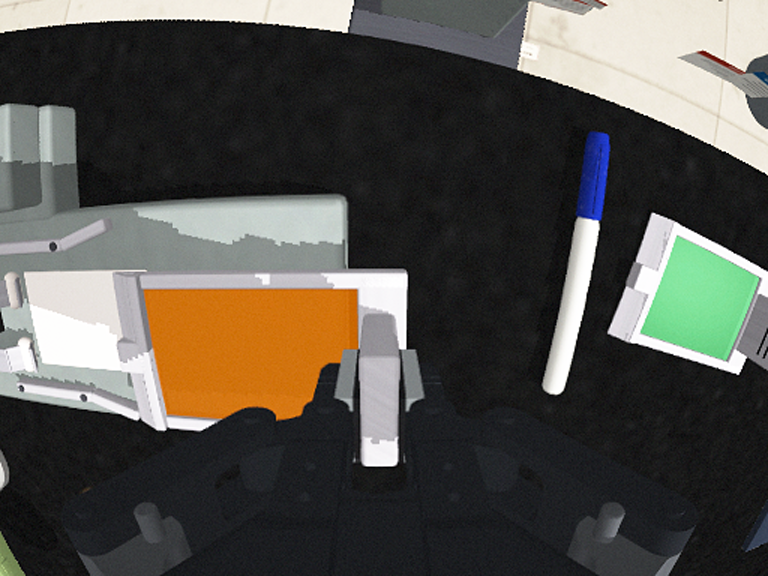

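Run:
```python
from h import *
st=telemetry.read_state();p=grab_frame("wrist")
c,s=np.cos(np.radians(-79.3)),np.sin(np.radians(-79.3))
def S(px,z):
    o,d=wray(p,st,np.array(px)/1.5);w=(o+d*(z-o[2])/d[2])[:2]-[.5198,-.1991];return np.round(1e3*np.array([c*w[0]+s*w[1],-s*w[0]+c*w[1]]),1)
w=np.array(st["tcp_pos"][:2])-[.5198,-.1991];print("tcp",1e3*(c*w[0]+s*w[1]),1e3*(-s*w[0]+c*w[1]))
u=.066-.0168
for n,px,z in [("nose_r",(113,273),u+.0025),("nose_l",(163,430),u+.0025),("bar_r front",(150,270),u+.007),("rear_r",(407,271),u+.007),("rim inner r",(142,288),u+.0095),("glass rr",(358,289),u+.0045),("glass fl",(166,416),u+.0045),
 ("guide r -5,-39",(53,246),.038),("guide l -5,39",(84,397),.038),("mouth r -33,-46",(105,225),.038),("mouth l -33,46",(138,414),.038),("clip r 36.5,-18",(12,275),.036),("clip l",(30,345),.036),("open r -140,-55",(347,200),.03)]:
    print(n,S(px,z))
```

```text
tcp -152.8623048370107 1.735065646041898
nose_r [-43.7 -32.1]
nose_l [-54.   42.7]
bar_r front [-65.  -34.1]
rear_r [-163.6  -33.3]
rim inner r [-61.7 -27.6]
glass rr [-146.1  -25.9]
glass fl [-58.8  33.3]
guide r -5,-39 [  1.4 -42.5]
guide l -5,39 [ 1.3 37.9]
mouth r -33,-46 [-32.7 -50.6]
mouth l -33,46 [-32.4  44.3]
clip r 36.5,-18 [ 38.3 -28.3]
clip l [35.4 10.9]
open r -140,-55 [-140.8  -56.2]
```

jog_arm([
  {"claw": 255, "travel": [0.003, 0, 0.005], "twist": 0},
  {"claw": 255, "travel": [0.003, 0, 0.009], "twist": 0},
  {"claw": 255, "travel": [0.003, 0, 0.012], "twist": 0},
  {"claw": 255, "travel": [0.003, 0, 0.015], "twist": 0},
  {"claw": 255, "travel": [0.003, 0, 0.017], "twist": 0},
  {"claw": 255, "travel": [0.003, -0.003, 0.018], "twist": 0},
  {"claw": 255, "travel": [0.003, -0.008, 0.018], "twist": 0},
  {"claw": 255, "travel": [0.003, -0.014, 0.018], "twist": 0},
  {"claw": 255, "travel": [0.003, -0.02, 0.018], "twist": 0},
  {"claw": 255, "travel": [0.003, -0.02, 0.018], "twist": 0},
])

```text
t: 9.23
tcp_pos: [0.4944, -0.0702, 0.0479]
eef_rot: [-0.094, 0.996, -0.0, 0.0]
wrist_force: [-0.2, -0.3, -0.1]
grip_width: 0.132
grasp_force: 39.7
```

```bash
python3 - <<'E'
from h import *
st,p,o=look(dict(amber_nose=.03),"w6",(0,130,256,190),3)
for n in("scene","side"):
    q=grab_frame(n);save(q,n+"6",4,(190,180,130,95))
E
cd pics; python3 -c "
import cv2,numpy as np
a=cv2.imread('scene6.png');b=cv2.imread('side6.png');cv2.imwrite('ss6.png',cv2.resize(np.vstack([a,b]),None,fx=1,fy=.78))"
```

```text
t 9.23 tcp [ 0.4944 -0.0702  0.0479] yaw_y 100.78 g 0.132 F [-0.2 -0.3 -0.1]
amber_nose [ 81.8 233.5] 0.67 [ 0.5181 -0.1814  0.03  ]
```

View pics/w6.png

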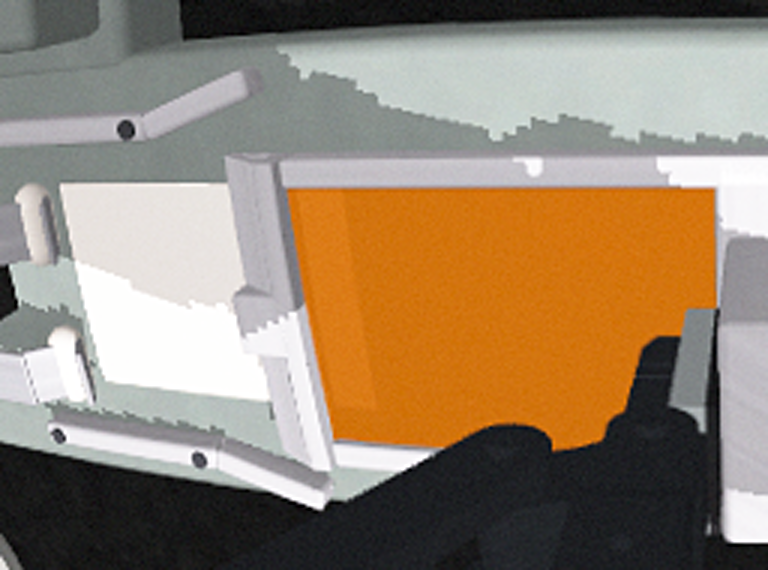

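The nose is at the mouth, with more clearance to the right guide than to the left, so I'll measure the offset in this same picture.

Run:
```python
from h import *
st=telemetry.read_state();p=grab_frame("wrist")
c,s=np.cos(np.radians(-79.3)),np.sin(np.radians(-79.3))
def S(px,z):
    o,d=wray(p,st,np.array(px)/3+[0,130]);w=(o+d*(z-o[2])/d[2])[:2]-[.5198,-.1991];return np.round(1e3*np.array([c*w[0]+s*w[1],-s*w[0]+c*w[1]]),1)
w=np.array(st["tcp_pos"][:2])-[.5198,-.1991];print("tcp",1e3*(c*w[0]+s*w[1]),1e3*(-s*w[0]+c*w[1]))
for n,px,z in [("guide dot r",(126,129),.038),("guide dot l",(200,460),.038),("dot l far",(58,435),.038),("mouth r",(253,82),.038),("mouth l",(326,485),.038),("win fr",(61,184),.03),("win fl",(104,383),.03),
 ("nose r ",(228,156),.0325),("bar r front",(284,160),.037),("bar r",(700,157),.037),("rim in r",(288,188),.0345),("rim in l",(334,441),.0345),("glass rr",(716,189),.0345),("bump r",(236,292),.036),("bump l",(247,352),.036),("clip r lo",(53,262),.0335),("clip r up",(22,190),.0335),("clip l up",(55,330),.0335),("clip l lo",(90,402),.0335)]:
    print(n,S(px,z))
```

```text
tcp -132.97008950549798 -1.5005013086189303
guide dot r [ -0.3 -42.7]
guide dot l [-0.5 38. ]
dot l far [50.1 37.8]
mouth r [-35.9 -51.2]
mouth l [-36.   40.3]
win fr [ 31.9 -28.5]
win fl [33.2 24.4]
nose r  [-23.7 -35.1]
bar r front [-40.6 -35.2]
bar r [-123.5  -35.3]
rim in r [-39.1 -28.8]
rim in l [-38.9  30.3]
glass rr [-126.2  -28.7]
bump r [-22.2  -6. ]
bump l [-21.8   8.3]
clip r lo [37.2 -9.8]
clip r up [ 43.6 -28. ]
clip l up [43.1  8.7]
clip l lo [37.3 28.6]
```

View pics/ss6.png

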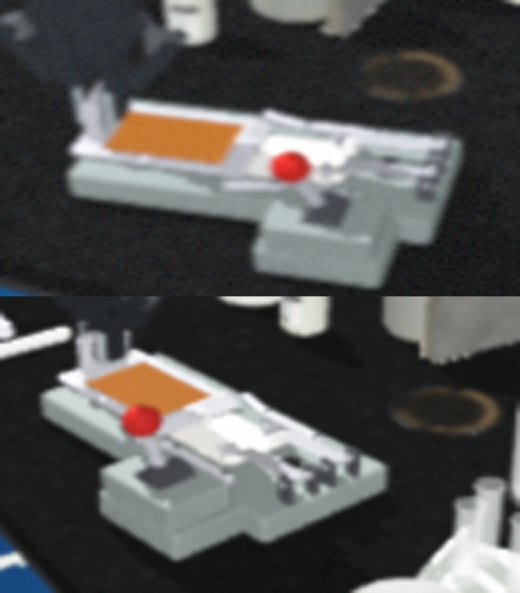

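The slide sits about 3 mm left of the guides' centre line, so I correct that, settle it lower, and feed it into the guides.

jog_arm([
  {"claw": 255, "travel": [0.001, 0, 0.0005], "twist": 0},
  {"claw": 255, "travel": [0.002, 0, 0.001], "twist": 0},
  {"claw": 255, "travel": [0.0028, 0, 0.0015], "twist": 0},
  {"claw": 255, "travel": [0.0028, 0, 0.0015], "twist": 0},
  {"claw": 255, "travel": [0.0028, -0.005, 0.0015], "twist": 0},
  {"claw": 255, "travel": [0.0028, -0.01, 0.0015], "twist": 0},
  {"claw": 255, "travel": [0.0028, -0.015, 0.0015], "twist": 0},
  {"claw": 255, "travel": [0.0028, -0.021, 0.0015], "twist": 0},
  {"claw": 255, "travel": [0.0028, -0.027, 0.0015], "twist": 0},
  {"claw": 255, "travel": [0.0028, -0.027, 0.0015], "twist": 0},
])

```text
t: 10.32
tcp_pos: [0.4965, -0.0964, 0.0465]
eef_rot: [-0.094, 0.996, -0.0, 0.0]
wrist_force: [-0.8, -0.8, 5.1]
grip_width: 0.131
grasp_force: 40.6
```

Run:
```python
from h import *
st,p,o=look({},"w7",(0,130,256,190),3)
```

```text
t 10.32 tcp [ 0.4965 -0.0964  0.0465] yaw_y 100.83 g 0.131 F [-0.8 -0.8  5.1]
```

View pics/w7.png

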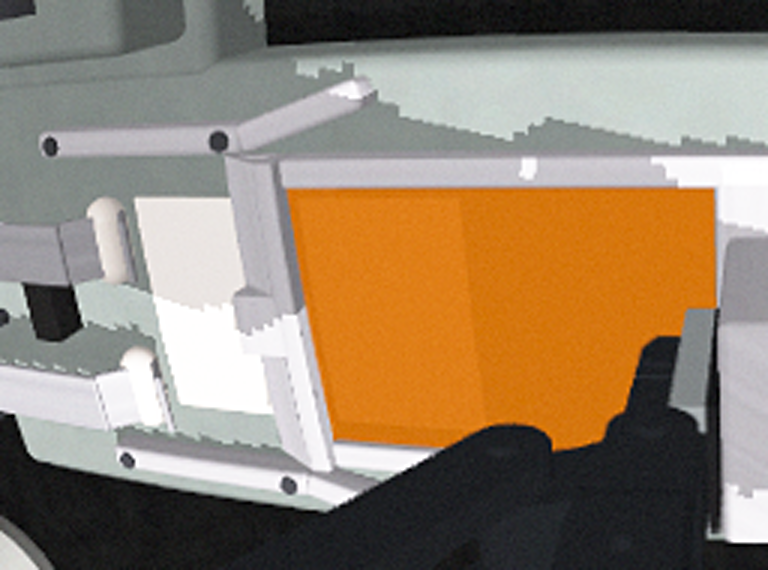

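Run:
```python
from h import *
st=telemetry.read_state();p=grab_frame("wrist")
c,s=np.cos(np.radians(-79.3)),np.sin(np.radians(-79.3))
def S(px,z):
    o,d=wray(p,st,np.array(px)/3+[0,130]);w=(o+d*(z-o[2])/d[2])[:2]-[.5198,-.1991];return np.round(1e3*np.array([c*w[0]+s*w[1],-s*w[0]+c*w[1]]),1)
w=np.array(st["tcp_pos"][:2])-[.5198,-.1991];print("tcp",1e3*(c*w[0]+s*w[1]),1e3*(-s*w[0]+c*w[1]))
for n,px,z in [("guide dot r",(219,142),.038),("guide dot l",(289,485),.038),("dot r far",(51,147),.038),("dot l far",(127,460),.038),("g in r",(219,155),.038),("nose r ",(228,156),.0325),("bar r front",(284,160),.037),("bar r",(700,157),.037),("rim in r",(288,188),.0345),("rim in l",(334,441),.0345),("bump r",(236,292),.036),("bump l",(247,352),.036),("win fr",(136,198),.03),("win fl",(180,405),.03),("stop r",(27,287),.04),("stop l",(40,335),.04),("clip lo r",(124,282),.0335),("clip lo l",(160,425),.0335)]:
    print(n,S(px,z))
```

```text
tcp -105.23148859174765 -3.8504901697975837
guide dot r [  1.3 -42. ]
guide dot l [ 1.5 38.5]
dot r far [ 51.7 -42. ]
dot l far [52.1 38.6]
g in r [  1.8 -39.3]
nose r  [  3.3 -37.7]
bar r front [-13.5 -37.8]
bar r [-95.8 -37.9]
rim in r [-12.  -31.4]
rim in l [-11.8  27.2]
bump r [ 4.8 -8.9]
bump l [5.3 5.4]
win fr [ 33.8 -27.8]
win fl [34.8 24.9]
stop r [69.2 -8.3]
stop l [69.   4.3]
clip lo r [40.  -8.6]
clip lo l [40.5 29.4]
```

It's centred now, within 0.5 mm and parallel, so I feed it in.

jog_arm([
  {"claw": 255, "travel": [0.0, -0.004, -0.0003], "twist": 0},
  {"claw": 255, "travel": [0, -0.009, -0.0003], "twist": 0},
  {"claw": 255, "travel": [0, -0.014, -0.0003], "twist": 0},
  {"claw": 255, "travel": [0, -0.019, -0.0003], "twist": 0},
  {"claw": 255, "travel": [0, -0.024, -0.0003], "twist": 0},
  {"claw": 255, "travel": [0, -0.029, -0.0003], "twist": 0},
  {"claw": 255, "travel": [0, -0.034, -0.0003], "twist": 0},
  {"claw": 255, "travel": [0, -0.039, -0.0003], "twist": 0},
  {"claw": 255, "travel": [0, -0.044, -0.0003], "twist": 0},
  {"claw": 255, "travel": [0, -0.046, -0.0003], "twist": 0},
])

```text
t: 11.25
tcp_pos: [0.5031, -0.136, 0.0465]
eef_rot: [-0.096, 0.995, 0.005, -0.0]
wrist_force: [-4.3, 31.2, 22.1]
grip_width: 0.131
grasp_force: 44.1
```

Resistance is higher than expected (31 N), so I look before pushing further.

Run:
```python
from h import *
st,p,o=look({},"w8",(0,130,256,190),3)
print(R.from_quat(st["eef_rot"]).as_matrix()[:,2].round(3), np.round(st["ft_torque"],2))
```

```text
t 11.25 tcp [ 0.5031 -0.136   0.0465] yaw_y 101.01 g 0.131 F [-4.3 31.2 22.1]
[-0.002  0.01  -1.   ] [5.61 0.76 0.05]
```

View pics/w8.png

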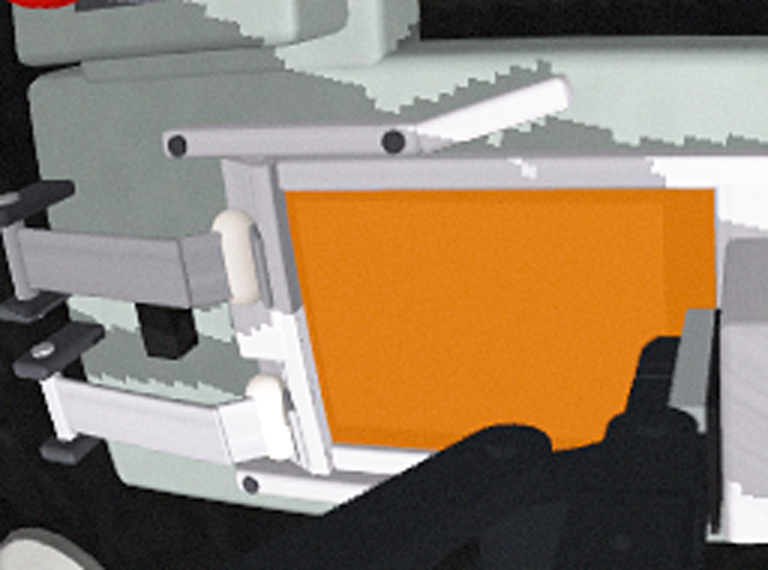

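The clip noses are riding up the ramp at (235,255) and (268,415), and the slide is straight. The load comes from pressing down, so I ease upward a little and continue.

jog_arm([
  {"claw": 255, "travel": [0, 0, -0.0005], "twist": 0},
  {"claw": 255, "travel": [0, 0, -0.001], "twist": 0},
  {"claw": 255, "travel": [0, 0, -0.0015], "twist": 0},
  {"claw": 255, "travel": [0, 0, -0.0015], "twist": 0},
  {"claw": 255, "travel": [0, -0.001, -0.0015], "twist": 0},
  {"claw": 255, "travel": [0, -0.001, -0.0015], "twist": 0},
  {"claw": 255, "travel": [0, -0.002, -0.0015], "twist": 0},
  {"claw": 255, "travel": [0, -0.002, -0.0015], "twist": 0},
  {"claw": 255, "travel": [0, -0.002, -0.0015], "twist": 0},
  {"claw": 255, "travel": [0, -0.002, -0.0015], "twist": 0},
])

```text
t: 12.13
tcp_pos: [0.5036, -0.1409, 0.047]
eef_rot: [-0.095, 0.995, 0.002, -0.001]
wrist_force: [-1.9, 8.5, 0.6]
grip_width: 0.134
grasp_force: 40.1
```

jog_arm([
  {"claw": 255, "travel": [0, -0.001, -0.0003], "twist": 0},
  {"claw": 255, "travel": [0, -0.002, -0.0003], "twist": 0},
  {"claw": 255, "travel": [0, -0.003, -0.0003], "twist": 0},
  {"claw": 255, "travel": [0, -0.004, -0.0003], "twist": 0},
  {"claw": 255, "travel": [0, -0.005, -0.0003], "twist": 0},
  {"claw": 255, "travel": [0, -0.006, -0.0003], "twist": 0},
  {"claw": 255, "travel": [0, -0.007, -0.0003], "twist": 0},
  {"claw": 255, "travel": [0, -0.008, -0.0003], "twist": 0},
  {"claw": 255, "travel": [0, -0.008, -0.0003], "twist": 0},
  {"claw": 255, "travel": [0, -0.008, -0.0003], "twist": 0},
])

```text
t: 12.97
tcp_pos: [0.506, -0.1505, 0.0479]
eef_rot: [-0.094, 0.996, 0.0, -0.001]
wrist_force: [-1.2, 2.9, -7.2]
grip_width: 0.136
grasp_force: 39.5
```

jog_arm([
  {"claw": 255, "travel": [0, 0, 0.0005], "twist": 0},
  {"claw": 255, "travel": [0, 0, 0.0008], "twist": 0},
  {"claw": 255, "travel": [0, -0.001, 0.0008], "twist": 0},
  {"claw": 255, "travel": [0, -0.002, 0.0008], "twist": 0},
  {"claw": 255, "travel": [0, -0.003, 0.0008], "twist": 0},
  {"claw": 255, "travel": [0, -0.004, 0.0008], "twist": 0},
  {"claw": 255, "travel": [0, -0.004, 0.0008], "twist": 0},
  {"claw": 255, "travel": [0, -0.004, 0.0008], "twist": 0},
  {"claw": 255, "travel": [0, -0.004, 0.0008], "twist": 0},
  {"claw": 255, "travel": [0, -0.004, 0.0008], "twist": 0},
])

```text
t: 13.8
tcp_pos: [0.5069, -0.1527, 0.0474]
eef_rot: [-0.095, 0.995, 0.002, -0.0]
wrist_force: [-1.4, 11.4, -1.5]
grip_width: 0.13
grasp_force: 40.3
```

Run:
```python
from h import *
st,p,o=look(dict(lamp_lever_tip=.096),"w9",(0,100,256,190),3)
```

```text
t 13.8 tcp [ 0.5069 -0.1527  0.0474] yaw_y 100.92 g 0.13 F [-1.4 11.4 -1.5]
lamp_lever_tip [48.7 90.3] 0.75 [ 0.4379 -0.242   0.096 ]
```

View pics/w9.png

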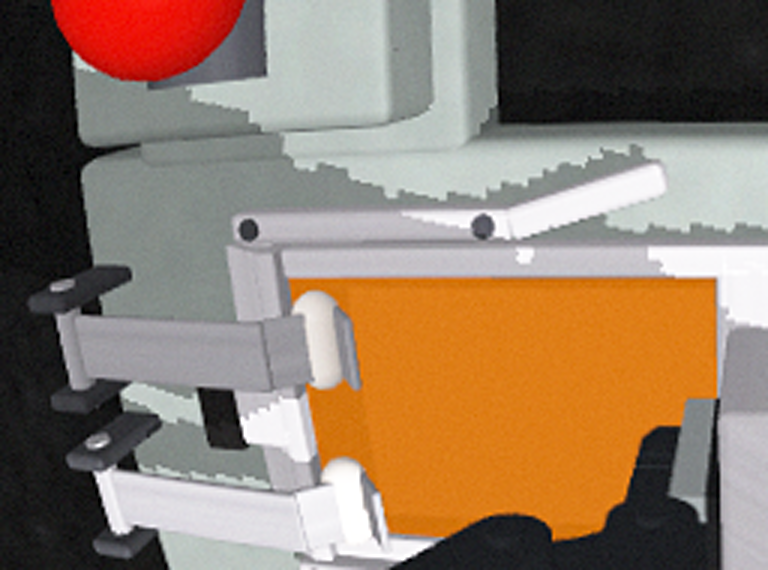

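Both clip noses now lie behind the rim on the glass, at (320,340) and (350,500), and the bumper meets the black stop at (240,420). I release and lift.

jog_arm([
  {"claw": 60, "travel": [0, 0, 0], "twist": 0},
  {"claw": 110, "travel": [0, 0, 0], "twist": 0},
  {"claw": 110, "travel": [0, 0.002, 0], "twist": 0},
  {"claw": 110, "travel": [0, 0.002, 0], "twist": 0},
  {"claw": 110, "travel": [0, 0.002, 0], "twist": 0},
  {"claw": 110, "travel": [0, 0.002, -0.01], "twist": 0},
  {"claw": 110, "travel": [0, 0.002, -0.03], "twist": 0},
  {"claw": 110, "travel": [0, 0.002, -0.055], "twist": 0},
  {"claw": 110, "travel": [0, 0.002, -0.08], "twist": 0},
  {"claw": 110, "travel": [0, 0.002, -0.1], "twist": 0},
])

```text
t: 14.73
tcp_pos: [0.5074, -0.1531, 0.1501]
eef_rot: [-0.094, 0.996, -0.001, 0.001]
wrist_force: [1.3, -0.9, -0.4]
grip_width: 0.569
grasp_force: 0.0
```

Run:
```python
from h import *
st,p,o=look(dict(amber_centre=.035,amber_tab=.06,clip_left_nose=.035,clip_right_nose=.035,end_stop=.03,lamp_lever_tip=.096),"w10",None,1.5)
q=grab_frame("scene");r=grab_frame("side")
t=[ray(x,mark_of(x,"lamp_lever_tip")[0]["xy"]) for x in(q,r)]+[wray(p,st,mark_of(p,"lamp_lever_tip")[0]["xy"])];print(tri(t))
```

```text
t 14.73 tcp [ 0.5074 -0.1531  0.1501] yaw_y 100.84 g 0.569 F [ 1.3 -0.9 -0.4]
amber_centre [199.8 189.3] 0.88 [ 0.5151 -0.1997  0.035 ]
amber_tab [257.9 200.5] 0.58 [ 0.5079 -0.1477  0.06  ]
clip_left_nose [162.4 209.3] 0.75 [ 0.5415 -0.233   0.035 ]
clip_right_nose [160.3 173.4] 0.66 [ 0.5071 -0.2386  0.035 ]
end_stop [489.4 187.2] 0.64 [0.451 0.12  0.03 ]Traceback (most recent call last):
  File "<stdin>", line 4, in <module>
IndexError: list index out of range
```

View pics/w10.png

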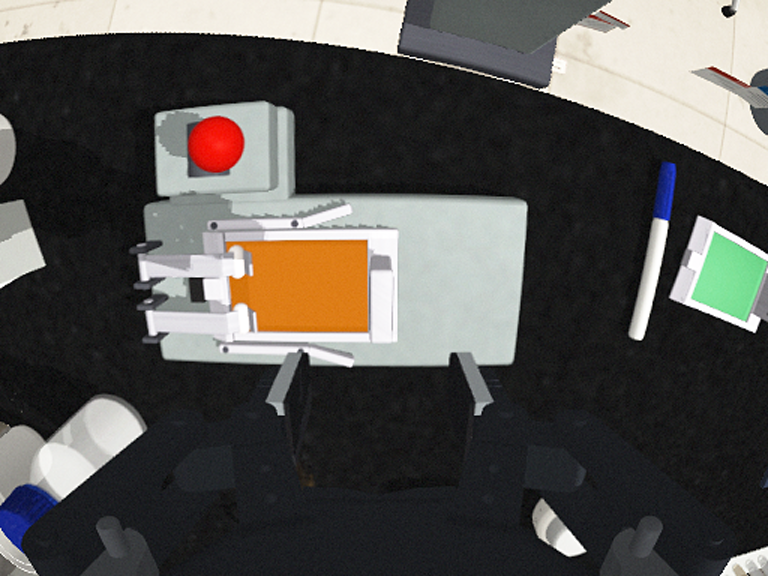

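The slide is home: clips on glass at (240,262) and (242,320), tab at (381,300), and the lever ball at (216,144) is still off. Next I close the fingers and go behind the ball.

jog_arm([
  {"claw": 255, "travel": [0.02, -0.003, 0], "twist": 0},
  {"claw": 255, "travel": [0.045, -0.007, 0], "twist": 0},
  {"claw": 255, "travel": [0.07, -0.01, 0], "twist": 0},
  {"claw": 255, "travel": [0.083, -0.012, 0], "twist": 0},
  {"claw": 255, "travel": [0.083, -0.012, 0], "twist": 0},
  {"claw": 255, "travel": [0.083, -0.012, 0.02], "twist": 0},
  {"claw": 255, "travel": [0.083, -0.012, 0.04], "twist": 0},
  {"claw": 255, "travel": [0.083, -0.012, 0.06], "twist": 0},
  {"claw": 255, "travel": [0.083, -0.012, 0.065], "twist": 0},
  {"claw": 255, "travel": [0.083, -0.012, 0.065], "twist": 0},
])

```text
t: 16.17
tcp_pos: [0.4274, -0.1795, 0.0814]
eef_rot: [-0.095, 0.996, 0.001, -0.001]
wrist_force: [-0.1, 0.5, 0.1]
grip_width: -0.002
grasp_force: 0.0
```

Run:
```python
from h import *
st=telemetry.read_state();p=grab_frame("wrist")
print(st["tcp_pos"],st["grip_width"])
f=p["frame"];m=cv2.inRange(cv2.cvtColor(f,cv2.COLOR_RGB2HSV),(0,200,90),(4,255,255))
n,l,s,c=cv2.connectedComponentsWithStats(m);i=1+s[1:,4].argmax();print(s[i],c[i])
o,d=wray(p,st,c[i]);w=o+d*(.097-o[2])/d[2];print(w)
Rw=R.from_quat(st["eef_rot"]).as_matrix();print("ball in tool",Rw.T@(w-st["tcp_pos"]))
```

```text
[ 0.42744586 -0.17948197  0.08140508] -0.002256662582287659
[ 108  235   48   49 1829] [131.3559322  259.04756698]
[ 0.43919021 -0.24028473  0.097     ]
ball in tool [-5.93945387e-05 -6.18982537e-02 -1.57069992e-02]
```

jog_arm([
  {"claw": 255, "travel": [0, -0.015, 0], "twist": 0},
  {"claw": 255, "travel": [0, -0.027, 0], "twist": 0},
  {"claw": 255, "travel": [0, -0.035, 0], "twist": 0},
  {"claw": 255, "travel": [0, -0.043, 0], "twist": 0},
  {"claw": 255, "travel": [0, -0.051, 0], "twist": 0},
  {"claw": 255, "travel": [0, -0.059, 0], "twist": 0},
  {"claw": 255, "travel": [0, -0.067, 0], "twist": 0},
  {"claw": 255, "travel": [0, -0.074, 0], "twist": 0},
  {"claw": 255, "travel": [0, -0.08, 0], "twist": 0},
  {"claw": 255, "travel": [0, -0.083, 0], "twist": 0},
])

```text
t: 17.05
tcp_pos: [0.4425, -0.2595, 0.0819]
eef_rot: [-0.095, 0.995, 0.003, -0.0]
wrist_force: [-1.5, 22.3, 11.7]
grip_width: 0.002
grasp_force: 10.7
```

```bash
cat > ball.py <<'E'
from h import *
st=telemetry.read_state();p=grab_frame("wrist")
f=p["frame"];m=cv2.inRange(cv2.cvtColor(f,cv2.COLOR_RGB2HSV),(0,200,90),(4,255,255))
n,l,s,c=cv2.connectedComponentsWithStats(m);i=1+s[1:,4].argmax()
o,d=wray(p,st,c[i]);w=o+d*(.097-o[2])/d[2]
print(st["t"],np.round(st["tcp_pos"],4),np.round(st["wrist_force"],1),s[i],"ball",w.round(4),"moved mm",np.linalg.norm(w-[.4392,-.2403,.097])*1e3)
E
python3 ball.py
```

```text
17.05 [ 0.4425 -0.2595  0.0819] [-1.5 22.3 11.7] [ 176  235   48   46 1617] ball [ 0.4444 -0.2847  0.097 ] moved mm 44.74241666691088
```

The force rise suggests the lever's end stop. I push 2 mm more to confirm, then back off and lift.

jog_arm([
  {"claw": 255, "travel": [0, -0.001, 0], "twist": 0},
  {"claw": 255, "travel": [0, -0.002, 0], "twist": 0},
  {"claw": 255, "travel": [0, -0.002, 0], "twist": 0},
  {"claw": 255, "travel": [0, 0.005, 0], "twist": 0},
  {"claw": 255, "travel": [0, 0.02, 0], "twist": 0},
  {"claw": 255, "travel": [0, 0.035, 0], "twist": 0},
  {"claw": 255, "travel": [0, 0.05, -0.02], "twist": 0},
  {"claw": 255, "travel": [0, 0.06, -0.04], "twist": 0},
  {"claw": 255, "travel": [0, 0.06, -0.07], "twist": 0},
  {"claw": 255, "travel": [0, 0.06, -0.07], "twist": 0},
])

```text
t: 17.93
tcp_pos: [0.4341, -0.2034, 0.1569]
eef_rot: [-0.095, 0.995, -0.002, 0.002]
wrist_force: [0.6, -1.3, 0.5]
grip_width: -0.002
grasp_force: 0.0
```

```bash
python3 ball.py
python3 - <<'E'
from h import *
st,p,o=look(dict(amber_centre=.035,amber_tab=.06,clip_left_nose=.035,clip_right_nose=.035),None)
for n in("scene","side"):
    q=grab_frame(n);save(q,n+"11",4,(190,180,130,95))
a=cv2.imread('pics/scene11.png');b=cv2.imread('pics/side11.png');c=cv2.resize(p["frame"][:,:,::-1],(520,390))
cv2.imwrite('pics/fin.png',cv2.resize(np.hstack([np.vstack([a,b]),cv2.resize(c,(760,760))[:, :]]),(800,475)))
E
```

```text
17.9333 [ 0.4341 -0.2034  0.1569] [ 0.6 -1.3  0.5] [128 189  33  34 870] ball [ 0.4464 -0.2841  0.097 ] moved mm 44.39225139112952
t 17.98 tcp [ 0.4337 -0.2034  0.155 ] yaw_y 100.88 g -0.003 F [-0.3 -0.7 -0.3]
amber_tab [293.7 278.9] 0.87 [ 0.5061 -0.1492  0.06  ]
clip_left_nose [203.7 279.7] 0.63 [ 0.5407 -0.2347  0.035 ]
clip_right_nose [204.7 251.5] 0.57 [ 0.5067 -0.2378  0.035 ]
```

View pics/fin.png

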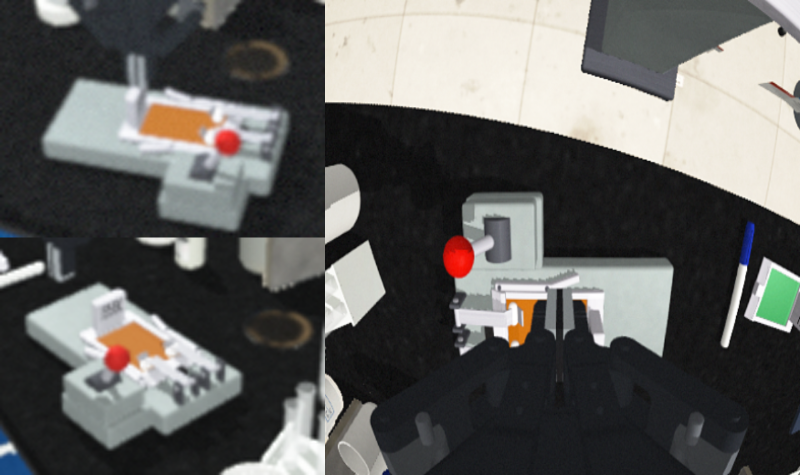

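The lever now leans in the feed direction. To be sure it is at its stop, I repeat the push and read the force against the travel.

jog_arm([
  {"claw": 255, "travel": [0, 0, 0.03], "twist": 0},
  {"claw": 255, "travel": [0, 0, 0.055], "twist": 0},
  {"claw": 255, "travel": [0, 0, 0.07], "twist": 0},
  {"claw": 255, "travel": [0, -0.02, 0.07], "twist": 0},
  {"claw": 255, "travel": [0, -0.04, 0.07], "twist": 0},
  {"claw": 255, "travel": [0, -0.053, 0.07], "twist": 0},
  {"claw": 255, "travel": [0, -0.06, 0.07], "twist": 0},
  {"claw": 255, "travel": [0, -0.062, 0.07], "twist": 0},
  {"claw": 255, "travel": [0, -0.062, 0.07], "twist": 0},
  {"claw": 255, "travel": [0, -0.062, 0.07], "twist": 0},
])

```text
t: 19.17
tcp_pos: [0.4425, -0.2593, 0.0817]
eef_rot: [-0.095, 0.995, 0.004, -0.0]
wrist_force: [0.1, 17.1, 6.8]
grip_width: -0.0
grasp_force: 8.4
```

```bash
python3 ball.py
```

```text
19.1667 [ 0.4425 -0.2593  0.0817] [ 0.1 17.1  6.8] [ 175  235   49   46 1624] ball [ 0.4443 -0.2846  0.097 ] moved mm 44.61548186763757
```

The tool stops at the same place (y = -0.2593) against a firm 17 N, so the lever is at its end stop. I back off and hand in.

jog_arm([
  {"claw": 255, "travel": [0, 0.01, 0], "twist": 0},
  {"claw": 255, "travel": [0, 0.03, 0], "twist": 0},
  {"claw": 255, "travel": [0, 0.045, 0], "twist": 0},
  {"claw": 255, "travel": [0, 0.06, -0.01], "twist": 0},
  {"claw": 255, "travel": [0, 0.06, -0.03], "twist": 0},
  {"claw": 255, "travel": [0, 0.06, -0.06], "twist": 0},
  {"claw": 255, "travel": [0, 0.06, -0.085], "twist": 0},
  {"claw": 255, "travel": [0, 0.06, -0.1], "twist": 0},
  {"claw": 255, "travel": [0, 0.06, -0.1], "twist": 0},
  {"claw": 255, "travel": [0, 0.06, -0.1], "twist": 0},
])

```text
t: 20.05
tcp_pos: [0.4327, -0.2046, 0.1829]
eef_rot: [-0.095, 0.996, -0.001, 0.001]
wrist_force: [0.1, 0.4, -0.6]
grip_width: -0.002
grasp_force: 0.0
```

```bash
python3 ball.py; python3 -c "
from station import arm;print(arm.hand_in())"
```

```text
20.05 [ 0.4327 -0.2046  0.1829] [ 0.1  0.4 -0.6] [141 184  30  29 698] ball [ 0.4464 -0.284   0.097 ] moved mm 44.32783316873002
the job is handed in; nothing more can be done
None
```

I handed the job in at about 20 s. In the pictures the amber slide is home against the end stop with both clips down on the glass. The lamp lever is over in the feed direction and stopped hard at the same point on two pushes. The hand-in call returned no verdict.

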